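Make up a counterweight on the spring scale

TASK

Make up a counterweight on the spring scale: thread the steel rings from the wooden board onto the scale's upright pin one at a time, lowering each gently until it rests and then letting go so the hand settles before you take the next, and stop as soon as the hand reaches or passes the round pin at the dial's edge. Add no ring more than needed, leave the spare rings where they lie, never drop a ring onto the tray or press so hard that the hand is driven to the square overload block, and do not disturb the tools and the can nearby.

Things in the scene. Friction and masses are not known exactly. Their poses are not given: they have to be found in the camera images.
- tray_centre (a point): top centre of the scale's round flat aluminium tray (130 mm across). The tray sinks under load and this point with it. An upright steel pin, 16 mm thick, 46 mm tall (tip chamfered over 3 mm to 12.4 mm), stands on the tray with its axis 6 mm from this point, in a direction that changes every time and is not measured: find it by feel or sight. It stays put under normal forces
- scale: the fixed spring scale: green housing 170 mm (x) by 325 mm (y, from -80 to +245), 50 mm high. Origin on the bench under the tray centre; +y points to the dial. Tray top 118 mm above the bench at hand 0; it sinks on a damped spring, 260 N/m (3.85 mm per N, 6 mm per ring). The dial lies flat on top, centre at y = +160 mm, 148 mm across, face 57 mm above the bench
- dial (a joint): the scale's black hand, rad, clockwise from above; 0 (no load) is along the scale's -x. 0.289 rad per N (75 rad per m of tray travel), 0.453 rad per ring. Tray and pin, of varying weight, already show 0.95 to 1.75 at the start. Target: the small round upright pin (8 mm across) at the dial's edge, at 2.25. The square overload block at the dial's edge is at 3.5
- ring0: one of four alike loose steel rings (thick washers): outside diameter 50 mm, bore 19 mm, 12 mm thick, 160 g, lying flat on the wooden board. Origin: centre of its underside; z is its axis, up
- ring1: one of four alike loose steel rings (thick washers): outside diameter 50 mm, bore 19 mm, 12 mm thick, 160 g, lying flat on the wooden board. Origin: centre of its underside; z is its axis, up
- ring2: one of four alike loose steel rings (thick washers): outside diameter 50 mm, bore 19 mm, 12 mm thick, 160 g, lying flat on the wooden board. Origin: centre of its underside; z is its axis, up
- ring3: one of four alike loose steel rings (thick washers): outside diameter 50 mm, bore 19 mm, 12 mm thick, 160 g, lying flat on the wooden board. Origin: centre of its underside; z is its axis, up
- board: fixed wooden board 220 x 220 x 12 mm flat on the bench, carrying the rings. Origin: centre of its underside
- wrench: bystander: steel wrench lying on the bench beyond the board. Origin: centre of its underside, x along it
- can: bystander: grey can 60 mm across, 110 mm tall, standing on the bench. Origin: centre of its underside
- screwdriver: bystander: screwdriver lying on the bench beyond the dial. Origin: centre of its underside, x along it
Things that resemble listed ones, but are neither listed nor needed, are in the scene too. What is shaped like the ring3 but black or purple is not meant.

How it is judged:
By the outcome, as a careful person would: the job done as asked, in the order asked, and still so for the second after the job is handed in, with the robot touching nothing.
It also fails if it takes over 70 s, if anything falls off the work surface, if the arm or the gripper's body presses on something with over 40 N, if the wrist force passes 120 N, or if a joint passes its speed limit or range.

ROBOT

A 7-joint arm with a two-finger parallel gripper is mounted at the origin on the work surface. World frame = base frame: x ahead of the robot, y to its left, z up, the work surface at z = 0. Lengths are in m, angles in rad, forces in N, time in s.
With the tool pointing down it reaches from about 0.35 to 0.9 m from the base axis. Payload 8.1 kg.
Tool frame: the origin (TCP) lies between the finger pads; the fingertips stand ahead of it and the grasp point (between the pads) is the TCP (arm.nose_length is the z of the fingertips in the tool frame, in m); z points along the fingers, y is the line along which they close (so a half turn about z gives the same grasp; the last joint's range is limited). The gripper opens to 92 mm and grips with 3 to 60 N. Pads are 19 mm wide; open, the fingers measure 130 mm over their backs; the gripper's body (75 mm by 190 mm) begins 47 mm behind the grasp point.
Start: joints at [1.074, 0.434, 0.025, 1.573, -0.012, 1.134, -0.075], TCP at [0.24, -0.577, 0.246] pointing down, gripper open.
Joint ranges: [-2.62, 2.62], [-0.44, 2.09], [-1.27, 1.32], [0.08, 2.57], [-1.32, 4.46], [0.12, 2], [-2.74, 2.74]. Speed limits (rad/s): [2.22, 2.22, 3.01, 3.01, 3.14, 3.14, 3.14].

INTERFACE

Orientations are given as a rotation vector (axis times angle).
In Python, from cell import sensors, optics, arm gives the robot as it stands.
- The arm moves only by the tool arm_command, never from a script. Its argument "deltas" is one flat list of numbers, 7 for each row, row after row: the turn, a rotation vector about the world's x, y, z as a fraction of full scale, then the shift along the world's x, y, z as a fraction of full scale, then the finger opening in mm, from 0 to 91.8. In form: [wx, wy, wz, dx, dy, dz, fingers, wx, wy, wz, dx, dy, dz, fingers, ...]. A call has 1 to 20 rows; each row is the pose to reach, as a shift and turn from the pose commanded when the call began; what a row does not reach only later rows make up. Full scale, the value 1, is 1 m for a shift and 90 degrees for a turn. A row lasts 1/10 s, in which the tool goes at most 50 mm and 8.59 degrees, less where a joint would pass 70% of its speed; a pose out of reach is approached as far as the arm can. A call with a number of a shift or a turn outside -1 to 1 is refused whole. A call with a gripper value outside its range is refused whole. The fingers move at their own pace and stop on an object; "force" is the grip in N (left out, the last holds). Time passes only in rows, so rows that repeat a pose let the fingers close. It gives the time, the measured TCP pose, the force, the opening and the grip force at its end, in the units of the state.
- sensors.observe(): the state, without advancing time (a new reading comes with each control period).
- optics.get_image(name): name is "side" or "top"; returns the picture (480x640x3 uint8, blue, green, red); there is no depth.
- optics.calibration(name): a dict with "camera_matrix" (3x3 intrinsics, pixels), "rvec" (rotation vector, rad) and "tvec" (3), from world to camera coordinates, as OpenCV has them. Camera axes: x right, y down, z forward; pixel columns grow to the right and rows downward; lengths in m; the calibration is good to about 2 mm. A picture is of the moment at which its call begins. calibration takes no time and is no camera call.
- arm.sign_off(): hands the job in; it is judged then, once.
The state is a dict: "clock": time; "joints": joint angles; "dq": joint speeds; "joint_efforts": joint torques, N m; "position": TCP position; "ee_rot": TCP orientation; "force": force on the tool from outside, world axes, zero at the start; "ft_torque": the same for the moment, N m; "width": opening from 0.0 (shut) to 1.0 (fully open); "gripper_force": force on a finger pad.
Only numpy, scipy, OpenCV 4.12 (cv2) and the standard library are available. Lean on these libraries where they do the work, as an engineer would, in place of code of your own. Each camera call takes 0.05 s, during which the arm holds its last target. There are 200 camera calls.

## Working session

There is one attempt and no reset: what is moved stays moved. The work goes in short steps, Python scripts to look and compute and a tool call to move; the robot and the scene stay as the last step left them, time stands still between calls to the robot, and variables do not carry over. Pictures are saved under pics/ and viewed, at most 10 in all, crops included, and the job is handed in when it is done.

Besides the shell and the picture viewer there is one more tool, called after "Call:" as name(argument=value, ...), one argument or row to a line, values as JSON. arm_command: Moves the arm, as the interface text tells. Its arguments: {"type":"object","properties":{"deltas":{"type":"array","items":{"type":"number"}},"force":{"type":"number"}},"required":["deltas"]}

```bash
mkdir -p pics; ls
python3 - <<'E'
from cell import sensors, optics, arm
import cv2
print(sensors.observe(), arm.nose_length)
for n in("top","side"):
    cv2.imwrite(f"pics/{n}0.png",optics.get_image(n)); print(n,optics.calibration(n))
E
```

```text
pics
{'clock': 0.0, 'joints': array([ 1.07440348,  0.43523565,  0.02498279,  1.57410105, -0.01157694,
        1.13398161, -0.07506681]), 'dq': array([ 8.79063943e-05, -9.85456203e-04, -1.53836636e-04,  1.89567215e-04,
       -3.61948417e-04,  4.62927963e-04, -3.29118945e-04]), 'joint_efforts': array([-1.14520382e-03, -6.67860246e+01,  9.84436199e-01, -3.14470410e+01,
       -6.04638085e-02,  4.27151355e-02,  2.02569713e-04]), 'position': array([ 0.23956251, -0.57674656,  0.24493566]), 'ee_rot': array([-3.07942350e+00, -6.14229025e-01,  7.42583147e-04]), 'force': array([-0.67406807,  0.11342933, -0.88072866]), 'ft_torque': array([-0.03623265, -0.02891841,  0.01681364]), 'gripper_force': 0.0, 'width': 0.9988556697336638} 0.019
top {'camera_matrix': array([[578.94309223,   0.        , 320.27193692],
       [  0.        , 578.94309223, 234.8854376 ],
       [  0.        ,   0.        ,   1.        ]]), 'rvec': array([ 2.15061262, -2.13332917,  0.14903578]), 'tvec': array([0.08726315, 0.61094175, 1.3768878 ])}
side {'camera_matrix': array([[545.37026727,   0.        , 325.77932105],
       [  0.        , 545.37026727, 240.7810105 ],
       [  0.        ,   0.        ,   1.        ]]), 'rvec': array([ 0.1901898 , -2.82293868,  1.23154851]), 'tvec': array([0.60949413, 0.07495576, 1.45070407])}
```

View pics/top0.png

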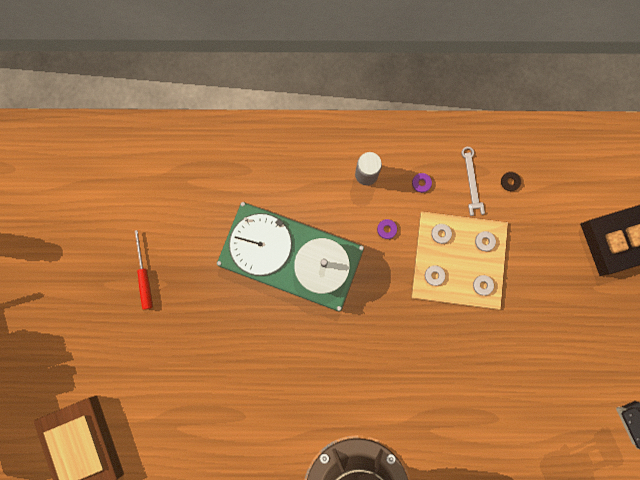

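View pics/side0.png

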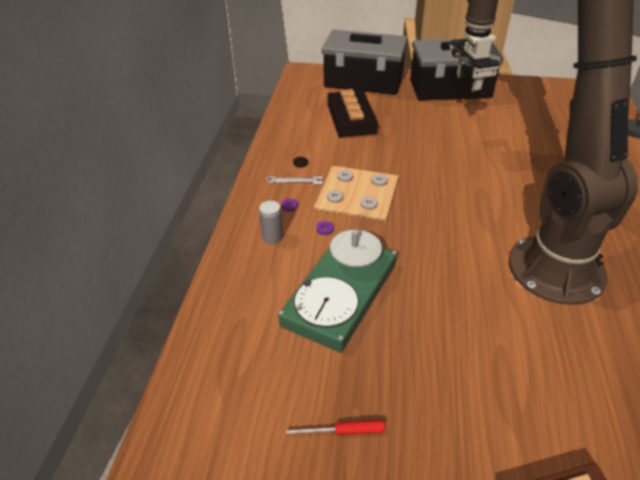

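The top view shows the board with four steel rings at (442,233), (486,241), (435,276) and (484,285). The tray is at (322,265) and the dial at (261,244), with the can at (369,168). I'll enlarge the scale and board.

Run:
```python
import cv2,numpy as np
t=cv2.imread("pics/top0.png"); s=cv2.imread("pics/side0.png")
a=cv2.resize(t[195:315,215:375],None,fx=5,fy=5,interpolation=cv2.INTER_CUBIC)
cv2.imwrite("pics/c1.png",a)
b=cv2.resize(t[205:315,405:515],None,fx=3.6,fy=3.6,interpolation=cv2.INTER_CUBIC)
c=cv2.resize(s[220:350,275:405],None,fx=3.05,fy=3.05,interpolation=cv2.INTER_CUBIC)
cv2.imwrite("pics/c2.png",np.hstack([b,c[:396]]))
print(b.shape,c.shape)
```

```text
(396, 396, 3) (396, 396, 3)
```

View pics/c1.png

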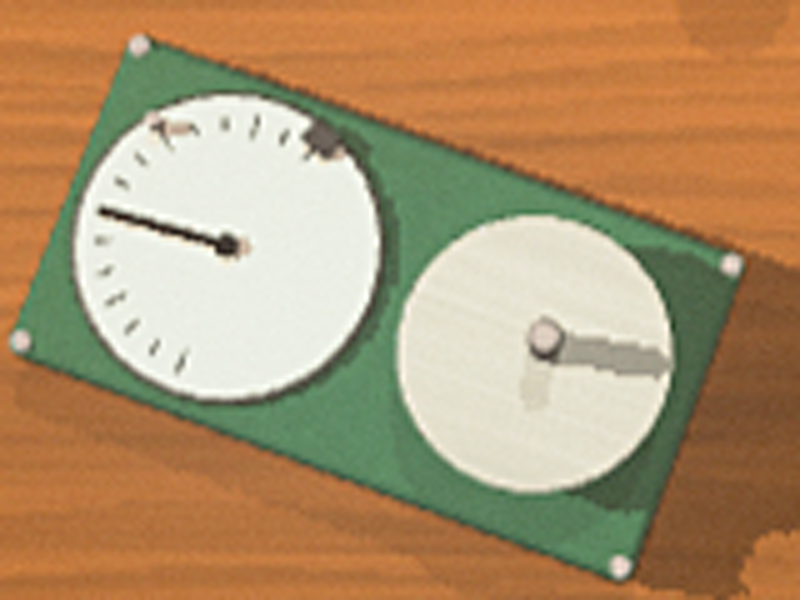

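View pics/c2.png

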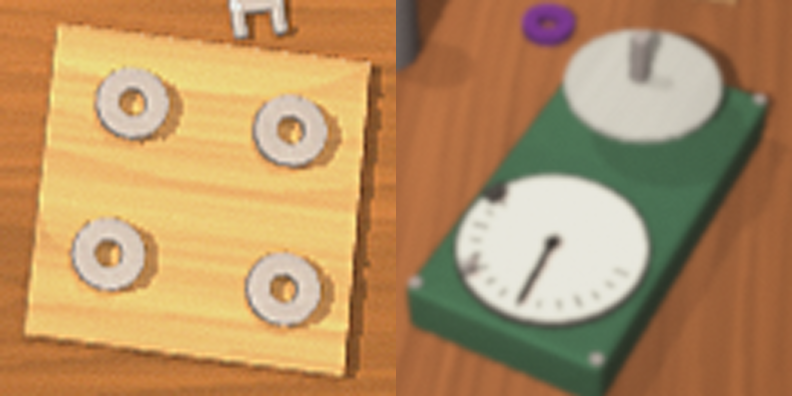

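```bash
cat > h.py <<'E'
import numpy as np,cv2
from cell import sensors,optics,arm
from scipy.spatial.transform import Rotation as R
def ray(n,px):
    c=optics.calibration(n);Rm=cv2.Rodrigues(c["rvec"])[0]
    p=cv2.undistortPoints(np.array([[px]],float),c["camera_matrix"],None)[0,0]
    return -Rm.T@c["tvec"].ravel(), Rm.T@np.array([p[0],p[1],1])
def at(n,px,z):
    o,d=ray(n,px);return o+d*(z-o[2])/d[2]
def proj(n,P):
    c=optics.calibration(n);return cv2.projectPoints(np.array([P],float),c["rvec"],c["tvec"],c["camera_matrix"],None)[0][0,0]
def tri(a,b):
    (o1,d1),(o2,d2)=ray("top",a),ray("side",b)
    s=np.linalg.lstsq(np.c_[d1,-d2],o2-o1,rcond=None)[0]
    p,q=o1+s[0]*d1,o2+s[1]*d2;return (p+q)/2,np.linalg.norm(p-q)
E
cat > m.py <<'E'
from h import *
np.set_printoptions(precision=4,suppress=True)
c1=lambda u,v:((u+.5)/5-.5+215,(v+.5)/5-.5+195)
cb=lambda u,v:((u+.5)/3.6-.5+405,(v+.5)/3.6-.5+205)
cs=lambda u,v:((u-396+.5)/3.05-.5+275,(v+.5)/3.05-.5+220)
for p in [(133,103),(291,131),(109,254),(284,289)]: print("ring",at("top",cb(*p),.024))
D=at("top",c1(227,248),.057);h=at("top",c1(230,246),.06);tip=at("top",c1(100,210),.06)
zt=at("top",c1(182,362),.057);pn=at("top",c1(155,122),.062)
bl=at("top",c1(320,140),.062)
print("dial",D,h)
an=lambda p,c:np.arctan2(*(p-c)[[1,0]])
T=at("top",c1(535.5,353),.100);print("tray",T,"diam",np.linalg.norm(at("top",c1(398,353),.1)-at("top",c1(673,353),.1)))
corn=[at("top",c1(*p),.05) for p in [(139,44),(21,342),(620,566),(732,263)]]
for c in corn: print("c",c)
yaw=an(D,T)-np.pi/2
cy=(corn[0]+corn[1]-corn[2]-corn[3])[:2]; yc=np.arctan2(cy[1],cy[0])-np.pi/2
print("yaw",yaw,yc)
for n,p in dict(hand=tip,zero=zt,pin=pn,block=bl).items():
    print(n,(np.pi+yc-an(p,D))%(2*np.pi))
print("pin tip top@.146",at("top",c1(546,334),.146), "tri",tri(c1(546,334),cs(645,38)))
E
python3 m.py
```

```text
ring [ 0.6197 -0.2097  0.024 ]
ring [ 0.601  -0.3182  0.024 ]
ring [ 0.5151 -0.191   0.024 ]
ring [ 0.4921 -0.3098  0.024 ]
dial [0.5845 0.2384 0.057 ] [0.5851 0.2367 0.06  ]
tray [0.5304 0.0878 0.1   ] diam 0.12882068109008407
c [0.6866 0.2851 0.05  ]
c [0.5385 0.3385 0.05  ]
c [0.4328 0.0466 0.05  ]
c [ 0.5799 -0.0074  0.05  ]
yaw -0.3446398057942923 -0.3486898964185383
hand 1.50158979850691
zero 0.0029682766153844575
pin 2.2594447143774676
block 3.4952911204862387
pin tip top@.146 [0.5347 0.0829 0.146 ] tri (array([0.5312, 0.083 , 0.1431]), np.float64(0.007515705134503943))
```

Run:
```python
from h import *
np.set_printoptions(precision=4,suppress=True)
for n in("top","side"):print(n,ray(n,(320,240))[0])
print("can",at("top",(369,160),.11))
# side check: project measured points
for k,P in dict(tray=(.5304,.0878,.098),pintip=(.534,.083,.144),dial=(.5845,.2384,.057),c0=(.6866,.2851,.05),c1=(.5385,.3385,.05),c3=(.58,-.0074,.05)).items():
    u=proj("side",P);print(k,u,"crop",(u-[275,220]+.5)*3.05+[395.5,-.5])
s=sensors.observe();print(R.from_rotvec(s["ee_rot"]).as_matrix())
```

```text
top [0.4029 0.0808 1.4518]
side [0.4653 1.0853 1.0428]
can [ 0.7822 -0.0231  0.11  ]
tray [354.3343 246.4766] crop [638.9948  81.7786]
pintip [353.6982 231.4862] crop [637.0547  36.0579]
dial [324.964  300.0632] crop [549.4152 245.2177]
c0 [279.1134 312.6207] crop [409.571  283.5181]
c1 [339.201  337.7551] crop [592.8381 360.178 ]
c3 [338.9347 233.7348] crop [592.0258  42.9161]
[[ 0.9235  0.3836 -0.0007]
 [ 0.3836 -0.9235  0.0012]
 [-0.0002 -0.0013 -1.    ]]
```

Call:
arm_command(
  deltas=[0,0,0.749,0.2755,0.386,-0.125,70,0,0,0.749,0.2755,0.386,-0.125,70,0,0,0.749,0.2755,0.386,-0.125,70,0,0,0.749,0.2755,0.386,-0.125,70,0,0,0.749,0.2755,0.386,-0.125,70,0,0,0.749,0.2755,0.386,-0.125,70,0,0,0.749,0.2755,0.386,-0.125,70,0,0,0.749,0.2755,0.386,-0.125,70,0,0,0.749,0.2755,0.386,-0.125,70,0,0,0.749,0.2755,0.386,-0.125,70,0,0,0.749,0.2755,0.386,-0.125,70,0,0,0.749,0.2755,0.386,-0.125,70,0,0,0.749,0.2755,0.386,-0.125,70,0,0,0.749,0.2755,0.386,-0.125,70],
  force=25,
)

```text
clock: 1.5
position: [0.5146, -0.1928, 0.1209]
ee_rot: [2.224, 2.218, -0.001]
force: [0.1, 0.1, 0.8]
width: 0.765
gripper_force: 0.0
```

Call:
arm_command(
  deltas=[0,0,0,0.0005,0.001,-0.04,70,0,0,0,0.0005,0.001,-0.07,70,0,0,0,0.0005,0.001,-0.0865,70,0,0,0,0.0005,0.001,-0.0865,70,0,0,0,0.0005,0.001,-0.0865,70],
)

```text
clock: 2.0
position: [0.5154, -0.1912, 0.0343]
ee_rot: [2.224, 2.219, -0.001]
force: [0.1, 0.0, -0.6]
width: 0.763
gripper_force: 0.0
```

Run:
```python
from h import *
s=sensors.observe();print(s["position"],s["force"])
i=optics.get_image("side");u=proj("side",s["position"]).astype(int);print(u)
b=optics.get_image("top");v=proj("top",s["position"]).astype(int)
f=lambda a,p:cv2.resize(a[p[1]-40:p[1]+40,p[0]-40:p[0]+40],None,fx=5,fy=5,interpolation=cv2.INTER_CUBIC)
cv2.imwrite("pics/g1.png",np.hstack([f(i,u),f(b,v)]))
```

```text
[ 0.51535524 -0.19124476  0.03427662] [ 0.08514923  0.02539749 -0.61390139]
[367 198]
```

View pics/g1.png

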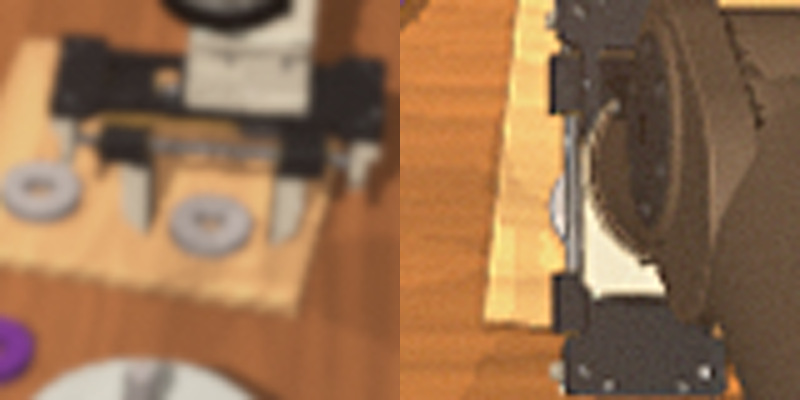

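Call:
arm_command(
  deltas=[0,0,0,0,0,0,45,0,0,0,0,0,0,45,0,0,0,0,0,0,45,0,0,0,0,0,0,45,0,0,0,0,0,0,45,0,0,0,0,0,0.04,45,0,0,0,0,0,0.08,45,0,0,0,0.019,0.275,0.156,45,0,0,0,0.019,0.275,0.156,45,0,0,0,0.019,0.275,0.156,45,0,0,0,0.019,0.275,0.156,45,0,0,0,0.019,0.275,0.156,45,0,0,0,0.019,0.275,0.156,45,0,0,0,0.019,0.275,0.156,45,0,0,0,0.019,0.275,0.156,45,0,0,0,0.019,0.275,0.156,45,0,0,0,0.019,0.275,0.156,45],
)

```text
clock: 3.8
position: [0.5346, 0.0831, 0.1897]
ee_rot: [-2.225, -2.218, 0.002]
force: [-0.9, -0.2, -1.5]
width: 0.531
gripper_force: 25.0
```

```bash
cat > look.py <<'E'
from h import *
import sys
s=sensors.observe();print(s["position"],s["force"],s["width"]*91.8,s["gripper_force"])
i=optics.get_image("side");b=optics.get_image("top")
f=lambda a,x,y,k,w,h:cv2.resize(a[y:y+h,x:x+w],None,fx=k,fy=k,interpolation=cv2.INTER_CUBIC)
cv2.imwrite(sys.argv[1],np.hstack([f(i,310,195,5,80,80),f(b,220,205,5,80,80)]))
E
python3 look.py pics/p1.png
```

```text
[0.53455999 0.08310938 0.18967836] [-0.88783832 -0.19623574 -1.47912644] 48.76621896962632 24.999444815330207
```

View pics/p1.png

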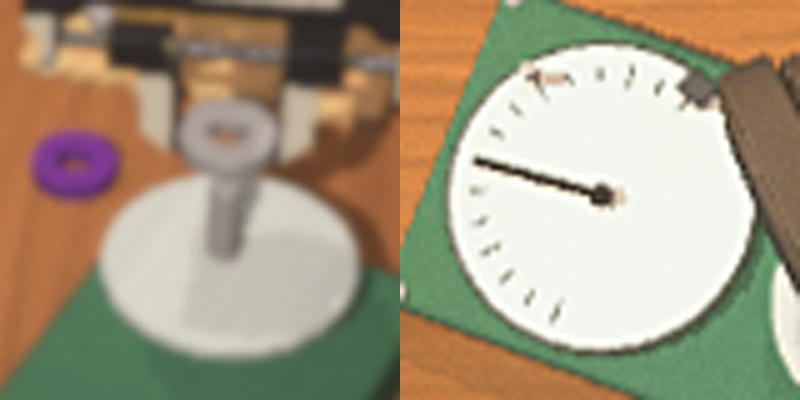

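Run:
```python
from h import *
for dx,dy in((0,0),(.002,0),(0,.002)):
  for z in(.180,.144,.098): print(dx,dy,z,(proj("side",(.5346+dx,.0831+dy,z))-[310,195]+.5)*5-.5)
```

```text
0 0 0.18 [221.68327869 129.13908988]
0 0 0.144 [219.26077145 184.45721546]
0 0 0.098 [216.29068692 252.27930756]
0.002 0 0.18 [217.57344105 128.78147657]
0.002 0 0.144 [215.22604285 184.09786998]
0.002 0 0.098 [212.34802714 251.91825483]
0 0.002 0.18 [221.28061912 131.81202796]
0 0.002 0.144 [218.8628274  187.14123685]
0 0.002 0.098 [215.89865633 254.97389533]
```

Ring 1 is held over the pin, with its hole at (229,133) and the pin base at about (223,253) in the side crop, so they line up to within 1–2 mm. I'll lower it past the tip and use the hand as the contact sensor.

Call:
arm_command(
  deltas=[0,0,0,0,-0.0003,-0.012,45,0,0,0,0,-0.0003,-0.02,45,0,0,0,0,-0.0003,-0.023,45,0,0,0,0,-0.0003,-0.026,45,0,0,0,0,-0.0003,-0.029,45,0,0,0,0,-0.0003,-0.029,45,0,0,0,0,-0.0003,-0.029,45,0,0,0,0,-0.0003,-0.029,45],
)

```text
clock: 4.7
position: [0.535, 0.0846, 0.1615]
ee_rot: [2.222, 2.221, 0.001]
force: [-0.6, 0.2, -0.9]
width: 0.533
gripper_force: 25.0
```

```bash
cat > hand.py <<'E'
from h import *
np.set_printoptions(precision=4,suppress=True)
# hand angle: darkest direction on the dial face, radii 20-50 mm
def hand():
    g=cv2.cvtColor(optics.get_image("top"),cv2.COLOR_BGR2GRAY)
    C=np.array([.5848,.2378]);yc=-.3487;a=np.arange(0.5,4,.005)
    v=[]
    for t in a:
        w=np.pi+yc-t
        pts=[proj("top",(C[0]+r*np.cos(w),C[1]+r*np.sin(w),.060)) for r in np.linspace(.02,.05,12)]
        p=np.array(pts,np.float32);v.append(cv2.remap(g,p[:,:1],p[:,1:],cv2.INTER_LINEAR).mean())
    v=np.array(v);w=np.clip(np.median(v)-v,0,None);k=w.argmax();m=slice(max(0,k-25),k+26)
    return (a[m]*w[m]).sum()/w[m].sum(),w[k]
if __name__=="__main__":
    print("hand",hand());s=sensors.observe();print(s["clock"],s["position"],s["force"],s["width"]*91.8)
E
python3 hand.py
```

```text
Traceback (most recent call last):
  File "hand.py", line 15, in <module>
    print("hand",hand());s=sensors.observe();print(s["clock"],s["position"],s["force"],s["width"]*91.8)
                 ~~~~^^
  File "hand.py", line 10, in hand
    pts=[proj("top",(C[0]+r*np.cos(w),C[1]+r*np.sin(w),.060)) for r in np.linspace(.02,.05,12)]
         ~~~~^^^^^^^^^^^^^^^^^^^^^^^^^^^^^^^^^^^^^^^^^^^^^^^^
  File "h.py", line 11, in proj
    c=optics.calibration(n);return cv2.projectPoints(np.array([P],float),c["rvec"],c["tvec"],c["camera_matrix"],None)[0][0,0]
ValueError: time passes only in moves, steps and waits
```

```bash
sed -i 's/^def ray/import functools\ncal=functools.lru_cache(None)(optics.calibration)\ndef ray/; s/c=optics.calibration(n)/c=cal(n)/' h.py; python3 hand.py
```

```text
hand (np.float64(1.5002662378653209), np.float64(176.91666666666669))
4.8 [0.5349 0.0846 0.1614] [-0.1446  0.2363 -2.3772] 48.4149989442362
```

Call:
arm_command(
  deltas=[0,0,0,0,-0.0007,-0.004,45,0,0,0,0,-0.0015,-0.01,45,0,0,0,0,-0.0015,-0.017,45,0,0,0,0,-0.0015,-0.024,45,0,0,0,0,-0.0015,-0.03,45,0,0,0,0,-0.0015,-0.034,45,0,0,0,0,-0.0015,-0.037,45,0,0,0,0,-0.0015,-0.039,45,0,0,0,0,-0.0015,-0.041,45,0,0,0,0,-0.0015,-0.043,45,0,0,0,0,-0.0015,-0.044,45,0,0,0,0,-0.0015,-0.045,45,0,0,0,0,-0.0015,-0.046,45,0,0,0,0,-0.0015,-0.047,45,0,0,0,0,-0.0015,-0.047,45,0,0,0,0,-0.0015,-0.047,45,0,0,0,0,-0.0015,-0.047,45],
)

```text
clock: 6.5
position: [0.5349, 0.0831, 0.1143]
ee_rot: [2.222, 2.221, 0.0]
force: [-0.1, -0.2, -0.2]
width: 0.528
gripper_force: 25.0
```

```bash
python3 hand.py; python3 look.py pics/p2.png
```

```text
hand (np.float64(1.9761727449666586), np.float64(176.25))
6.55 [0.5349 0.0831 0.1143] [-0.2279  0.5321  0.0603] 48.49391325167421
[0.53487126 0.08306122 0.11431638] [-0.22788046  0.53213454  0.06033748] 48.49391325167421 24.999997224658728
```

View pics/p2.png

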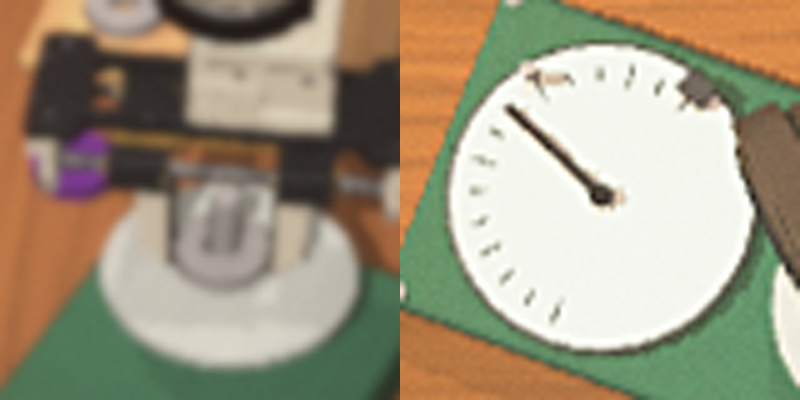

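The ring is threaded and resting on the tray (side crop, around (222,240)). The hand reads 1.98, which is one ring's worth, so I'll let go and retreat straight up.

Call:
arm_command(
  deltas=[0,0,0,0,0,0,55,0,0,0,0,0,0,62,0,0,0,0,0,0,62,0,0,0,0,0,0,62,0,0,0,0,0,0.01,66,0,0,0,0,0,0.03,66,0,0,0,0,0,0.06,70,0,0,0,0,0,0.09,70,0,0,0,0,0,0.09,70,0,0,0,0,0,0.09,70,0,0,0,0,0,0.09,70],
)

```text
clock: 7.75
position: [0.5343, 0.0828, 0.2038]
ee_rot: [-2.222, -2.221, 0.001]
force: [-0.2, 0.1, -0.1]
width: 0.759
gripper_force: 0.0
```

```bash
python3 hand.py
```

```text
hand (np.float64(1.9465199740432413), np.float64(178.5))
7.8 [0.5342 0.0828 0.2035] [-0.011   1.0415 -0.4266] 70.10334551453484
```

Call:
arm_command(
  deltas=[0,0,0,-0.006,-0.05,0,70,0,0,0,-0.012,-0.1,0,70,0,0,0,-0.017,-0.15,0,70,0,0,0,-0.042,-0.3926,-0.084,70,0,0,0,-0.042,-0.3926,-0.084,70,0,0,0,-0.042,-0.3926,-0.084,70,0,0,0,-0.042,-0.3926,-0.084,70,0,0,0,-0.042,-0.3926,-0.084,70,0,0,0,-0.042,-0.3926,-0.084,70,0,0,0,-0.042,-0.3926,-0.084,70,0,0,0,-0.042,-0.3926,-0.084,70,0,0,0,-0.042,-0.3926,-0.084,70,0,0,0,-0.042,-0.3926,-0.084,70,0,0,0,-0.042,-0.3926,-0.084,70,0,0,0,-0.042,-0.3926,-0.084,70],
)

```text
clock: 9.3
position: [0.4931, -0.309, 0.1206]
ee_rot: [2.221, 2.222, 0.0]
force: [-0.3, 0.2, -0.8]
width: 0.759
gripper_force: 0.0
```

Call:
arm_command(
  deltas=[0,0,0,-0.001,-0.0008,-0.04,70,0,0,0,-0.001,-0.0008,-0.07,70,0,0,0,-0.001,-0.0008,-0.0863,70,0,0,0,-0.001,-0.0008,-0.0863,70,0,0,0,-0.001,-0.0008,-0.0863,70,0,0,0,-0.001,-0.0008,-0.0863,70],
)

```text
clock: 9.9
position: [0.492, -0.3104, 0.0342]
ee_rot: [2.222, 2.221, 0.0]
force: [0.5, 0.7, 0.3]
width: 0.763
gripper_force: 0.0
```

Call:
arm_command(
  deltas=[0,0,0,0,0,0,45,0,0,0,0,0,0,45,0,0,0,0,0,0,45,0,0,0,0,0,0,45,0,0,0,0,0,0,45,0,0,0,0,0,0.04,45,0,0,0,0,0,0.08,45,0,0,0,0.02,0.18,0.156,45,0,0,0,0.02,0.18,0.156,45,0,0,0,0.02,0.18,0.156,45,0,0,0,0.02,0.18,0.156,45,0,0,0,0.043,0.3932,0.156,45,0,0,0,0.043,0.3932,0.156,45,0,0,0,0.043,0.3932,0.156,45,0,0,0,0.043,0.3932,0.156,45,0,0,0,0.043,0.3932,0.156,45,0,0,0,0.043,0.3932,0.156,45,0,0,0,0.043,0.3932,0.156,45,0,0,0,0.043,0.3932,0.156,45,0,0,0,0.043,0.3932,0.156,45],
)

```text
clock: 11.9
position: [0.5348, 0.0809, 0.1898]
ee_rot: [2.225, 2.218, -0.001]
force: [-0.5, -0.8, -1.2]
width: 0.538
gripper_force: 25.0
```

```bash
python3 look.py pics/p3.png
```

```text
[0.53479921 0.08091623 0.18980266] [-0.46626746 -0.75454551 -1.24319883] 49.383373415322005 24.999657827429473
```

View pics/p3.png

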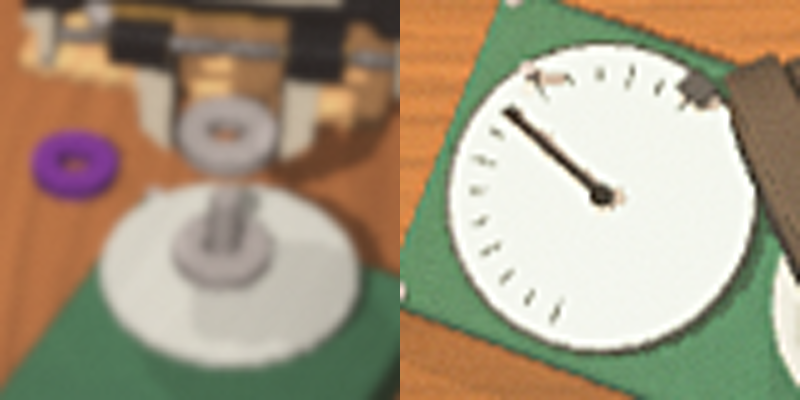

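Ring 1 lies flat around the pin (222,245), and ring 2 is held above it with its hole at (228,130). I'll lower it past the tip.

Call:
arm_command(
  deltas=[0,0,0,0,0.0008,-0.004,45,0,0,0,0,0.0008,-0.008,45,0,0,0,0,0.0008,-0.015,45,0,0,0,0,0.0008,-0.022,45,0,0,0,0,0.0008,-0.027,45,0,0,0,0,0.0008,-0.031,45,0,0,0,0,0.0008,-0.035,45,0,0,0,0,0.0008,-0.035,45,0,0,0,0,0.0008,-0.035,45],
)

```text
clock: 12.9
position: [0.5348, 0.0837, 0.155]
ee_rot: [2.222, 2.221, 0.0]
force: [-0.1, -0.4, -1.2]
width: 0.535
gripper_force: 25.0
```

```bash
python3 hand.py
```

```text
hand (np.float64(1.9464588714405704), np.float64(177.91666666666669))
12.95 [0.5349 0.0837 0.1551] [-0.5396  0.2675 -1.151 ] 49.391833592626945
```

Call:
arm_command(
  deltas=[0,0,0,0,-0.0003,-0.005,45,0,0,0,0,-0.0005,-0.011,45,0,0,0,0,-0.0005,-0.017,45,0,0,0,0,-0.0005,-0.022,45,0,0,0,0,-0.0005,-0.025,45,0,0,0,0,-0.0005,-0.027,45,0,0,0,0,-0.0005,-0.029,45,0,0,0,0,-0.0005,-0.031,45,0,0,0,0,-0.0005,-0.032,45,0,0,0,0,-0.0005,-0.033,45,0,0,0,0,-0.0005,-0.034,45,0,0,0,0,-0.0005,-0.0347,45,0,0,0,0,-0.0005,-0.0347,45,0,0,0,0,-0.0005,-0.0347,45,0,0,0,0,-0.0005,-0.0347,45],
)

```text
clock: 14.45
position: [0.5349, 0.0832, 0.1203]
ee_rot: [2.222, 2.221, 0.0]
force: [-0.5, 0.3, 0.8]
width: 0.536
gripper_force: 25.0
```

```bash
python3 hand.py
```

```text
hand (np.float64(2.3795664334586717), np.float64(175.41666666666669))
14.5 [0.5349 0.0832 0.1203] [-0.3705  0.6365 -0.1013] 49.27290762685379
```

The hand reads 2.38, so the ring is carried (0.3 mm short of full load). I'll take up that remainder, release and retreat.

Call:
arm_command(
  deltas=[0,0,0,0,0,-0.0004,45,0,0,0,0,0,-0.0004,45,0,0,0,0,0,-0.0004,55,0,0,0,0,0,-0.0004,62,0,0,0,0,0,-0.0004,62,0,0,0,0,0,-0.0004,62,0,0,0,0,0,0.01,66,0,0,0,0,0,0.03,66,0,0,0,0,0,0.06,70,0,0,0,0,0,0.1,70,0,0,0,0,-0.05,0.12,70,0,0,0,0,-0.1,0.12,70,0,0,0,0,-0.15,0.12,70,0,0,0,0,-0.2,0.12,70,0,0,0,0,-0.2,0.12,70,0,0,0,0,-0.2,0.12,70],
)

```text
clock: 16.1
position: [0.5345, -0.1187, 0.2408]
ee_rot: [2.226, 2.216, 0.0]
force: [0.5, 0.3, -0.5]
width: 0.762
gripper_force: 0.0
```

```bash
python3 hand.py; python3 look.py pics/p4.png
```

```text
hand (np.float64(2.3874453257875663), np.float64(175.08333333333334))
16.15 [ 0.5348 -0.1166  0.2408] [-0.0979  0.2115 -0.3366] 69.87357127706565
[ 0.53480007 -0.11662567  0.24079955] [-0.09787146  0.21145322 -0.33659234] 69.87357127706565 0.0
```

View pics/p4.png

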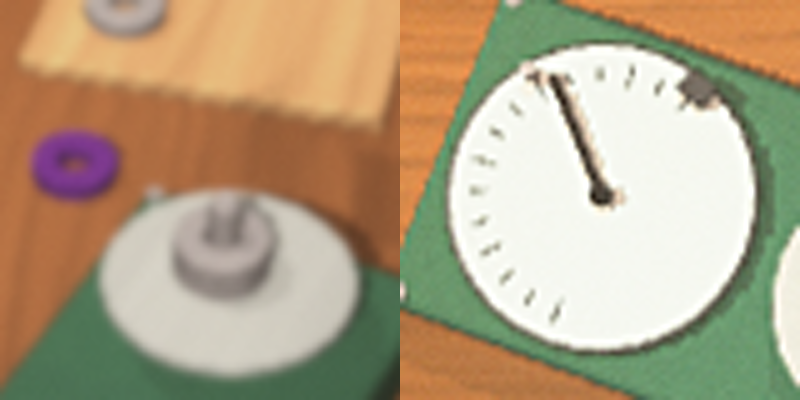

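Both rings are stacked on the pin at (225,245), and the hand, tip at (555,78), has settled past the round pin at (540,75): 2.39 against 2.25. I'm handing in the job.

```bash
python3 -c "
from cell import arm
print(arm.sign_off())"
```

```text
the job is handed in; nothing more can be done
None
```

I threaded two rings onto the pin one at a time, and the hand settled at about 2.39 rad, past the target pin at 2.25 and well short of the overload block at 3.5; I left the two spare rings on the board, and the job is handed in.

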